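Hold the stoppered cell in the photometer's beam

ROBOT

A 6-joint arm with a two-finger parallel gripper is mounted at the origin on a cart in front of the work surface, level with it; the furniture and walls round the work are solid. World frame = base frame: x ahead of the robot, y to its left, z up, the work surface at z = 0. Lengths are in m, angles in rad, forces in N, time in s.
With the tool pointing down it reaches from about 0.35 to 0.875 m from the base axis. Payload 15.5 kg.
Tool frame: the origin (TCP) lies midway between the tips of the shut fingers; the grasp point (between the pads) lies behind it (bot.grip_point_offset is the z of the grasp point in the tool frame, in m); z points along the fingers, y is the line along which they close (so a half turn about z gives the same grasp; the last joint's range is limited). The gripper opens to 85 mm and grips with 20 to 120 N. Pads are 22 mm wide; open, the fingers measure 114 mm over their backs; the gripper's body (76 mm by 85 mm) begins 54 mm behind the grasp point. The pads swing forward as they close: fully open they stand 13 mm farther back than shut.
Start: joints at [-1.373, 0.494, 1.345, -0, 1.302, -0.096], TCP at [0.18, -0.598, 0.207] pointing down, gripper open.
Joint ranges: [-2.91, 2.91], [-0.82, 2.16], [0.22, 2.67], [-1.22, 4.37], [0.12, 2.79], [-3.08, 3.08]. Speed limits (rad/s): [1.89, 1.89, 2.57, 3.01, 3.01, 3.01].

INTERFACE

Orientations are given as a unit quaternion [x, y, z, w].
In Python, from rig import bot, eoat, planner, status, imaging, close_job, recognise, silhouettes, place_of gives the robot as it stands. The module is installed in compiled form; this text tells all that it offers. Calls block until the motion is done:
- bot.movep(position, orientation): joint-space move of the TCP to a pose.
- bot.move_l(position, frame=None, velocity=0.15): straight line of the TCP; frame=None keeps the orientation; velocity is the mean speed in m/s.
- bot.goto_joints(angles): joint-space move.
- eoat.gripper_open() and eoat.gripper_close(newtons=None): open the fingers fully, or close them until they stop; newtons is the grip in N (None keeps the last).
- bot.sleep(seconds).
- planner.solve_ik(position, orientation): joint angles nearest the present ones, or None.
- status.sense(): the state.
- imaging.snapshot(name): name is "side" or "top"; returns a dict with "pixels" (384x512x3 uint8, blue, green, red), "range_z" (384x512 float32, m along the optical axis (not along the pixel's ray), 0 where there is no reading), "fovy" (degrees; the focal length in pixels is half the picture's height over the tangent of half this angle, whatever the lens; pixels are square), "cx", "cy" (the principal point, pixels), "D" ([k1, k2, p1, p2, k3] as OpenCV has them; the pictures are not rectified), "rvec" (rotation vector, rad) and "tvec" (3), from world to camera coordinates, as OpenCV has them. Camera axes: x right, y down, z forward; pixel columns grow to the right and rows downward; lengths in m; the calibration is good to about 2 mm. A picture is of the moment at which its call begins.
A pose or a line that the arm cannot do raises bot.Unreachable and nothing moves.
- close_job(): hands the job in; it is judged then, once.
Trained networks look in the newest picture that a camera, given by its name, has taken for a name from the list of things; names that differ only in an ending like _2 or _b are one class to them, and where a whole thing is asked for, a point or a joint stands for the part that bears it (a point fixed in the world has none). Each returns a list of dicts, best first, with "score" (0 to 1); they miss things now and then, are a little off and sometimes report something else, mostly with a low value. They report only what shows in the picture. A call takes as long as a camera call. They do not tell look-alikes from the thing itself.
- recognise(camera, query): "extent" ([left, top, right, bottom] in pixels, round what is visible of it).
- silhouettes(camera, query): "pixels" (384x512 bool, what is visible of it) and "extent" ([left, top, right, bottom] in pixels, round what is visible of it).
- place_of(camera, query): "position" ([column, row] in pixels: a listed point, or the origin of a listed thing).
The state is a dict: "time": time; "joint_pos": joint angles; "joint_velocities": joint speeds; "joint_torque": joint torques, N m; "ee_pos": TCP position; "ee_rot": TCP orientation; "wrist_force": force on the tool from outside, world axes, zero at the start; "torque": the same for the moment, N m; "opening": finger opening in m; "finger_force": force on a finger pad.
Only numpy, scipy, OpenCV 4.12 (cv2) and the standard library are available. Lean on these libraries where they do the work, as an engineer would, in place of code of your own. Each camera call takes 0.05 s, during which the arm holds its last target. There are 200 camera calls.

TASK

Take a quick reading of the stoppered cell: first open the lamp's shutter by turning the bar knob on top of the lamp clockwise, as seen from above, until it clicks over its detent and rests in its open notch, with the bar in line with the light beam. Then lift the stoppered cell out of its rack, gripping it by its two frosted faces only and never touching the clear windows, and hold it upright and free of everything in the middle of the gap between lamp and detector, windows square to the beam, so that the beam passes through the middle of the windows' width 15 mm above the cell's bottom. Finish while you are still holding it there; leave the two open cells and the other things on the bench where they are.

Things in the scene. Friction and masses are not known exactly. Their poses are not given: they have to be found in the camera images.
- photometer: fixed photometer on an aluminium rail 370 x 44 mm, origin on the table under the middle of its open gap; x axis runs along the rail from lamp to detector, z up. Lamp house and black shutter block (56 wide, top 106 mm above the table) at x -204 to -70 mm, black detector (50 wide, top 105 mm) at x +70 to +136; the round lens hoods, 35 mm across, end at x -46 and +46
- light_path (a point): middle of the gap on the axis of the light beam, 75 mm above the table; its x axis is the beam (parallel to the rail), z up. The gap is 92 mm long between the hoods, open to both sides and above, and free down to the rail's top, 31 mm above the table; no cell holder is fitted
- shutter_grip (a point): grip point on the axis of the knob on the shutter block, 140 mm above the table, photometer x -88 mm; turns with the knob: x along its bar, z up. The bar is 34 long, 12 wide, its top 9 mm above this point. Below it a lobed steel index wheel 35 mm across, top 118 mm above the table, with a steel spring plunger beside it, no higher. Grip the bar across its 12 mm from above
- shutter_knob (a joint): angle of the knob, rad, growing clockwise seen from above: 0 shut (bar 60 degrees anticlockwise of the beam), 1.05 open (bar along the beam), hard stops 0.1 beyond. A spring plunger holds it in a notch at either position: it resists with about 0.1 N m at once, less and less up to the crest at 0.52, then snaps on into the open notch
- rack: fixed grey cell rack, 196 x 46 mm, 26 mm high, origin on the table under its middle, x axis along its length. Four slots 24 x 14 mm, 18 mm deep (floors 8 mm above the table), in a row at x -66, -22, +22 and +66 mm; three hold a cell each, the cells' x along the rack's x
- cell: the only cell with a white stopper: glass, 22.5 (x) x 12.5 (y) x 45 mm high, the stopper (at most 21.5 x 11.5 mm) standing 14 mm above that; about 24 g. Origin at the centre of its underside, z up. The whitish frosted faces are the long ones facing +y and -y: grip across these 12.5 mm. The clear windows are the narrow faces, +x and -x. Its lower 18 mm stand in a slot
- cell_beam_point (a point): point on the cell's middle axis 15 mm above its bottom, where the beam must pass
- cell_windows: the two clear windows of the stoppered cell (narrow faces towards +x and -x); same origin and axes as the cell
- cell_open_1: one of two like cells without a stopper, empty, in the same rack; 22.5 x 12.5 x 45 mm, origin under its middle; leave alone
- cell_open_2: the other cell without a stopper; leave alone
- beaker: small clear beaker, 54 mm across, 68 mm high; leave alone
- label_tape: roll of label tape, 104 mm across, 25 mm high; leave alone
- timer: white laboratory timer, 62 x 68 x 19 mm; leave alone
- marker: marker pen, 135 mm long, 16 mm thick; leave alone
- forceps: steel forceps, 137 mm long; leave alone
Things that resemble listed ones, but are neither listed nor needed, are in the scene too. Leave any black look-alike of the cell alone.

How it is judged:
By the outcome, as a careful person would: the job done as asked, in the order asked, and still so for the second after the job is handed in, while the arm keeps its last pose, push and grip.
It also fails if it takes over 61 s, if anything falls off the work surface, if the arm or the gripper's body presses on something with over 40 N, if the wrist force passes 120 N, or if a joint passes its speed limit or range.

## Working session

There is one attempt and no reset: what is moved stays moved. The work goes in short steps, each a Python script; the robot and the scene stay as the last script left them, time stands still between calls to the robot, and variables do not carry over. Pictures are saved under pics/ and viewed, at most 10 in all, crops included, and the job is handed in when it is done.

```bash
mkdir -p pics; cat > h.py <<'E'
import numpy as np, cv2
from rig import *
def cam(s):
    f=192/np.tan(np.radians(s["fovy"])/2)
    K=np.array([[f,0,s["cx"]],[0,f,s["cy"]],[0,0,1]]);R=cv2.Rodrigues(np.array(s["rvec"],float))[0]
    return K,np.array(s["D"],float),R,np.array(s["tvec"],float).ravel()
def rays(s,px):
    K,D,R,t=cam(s);u=cv2.undistortPoints(np.array(px,float).reshape(-1,1,2),K,D).reshape(-1,2)
    d=np.c_[u,np.ones(len(u))]@R; return -R.T@t,d   # d has unit optical-z
def at_z(s,px,z):
    c,d=rays(s,px); return c+d*((z-c[2])/d[:,2])[:,None]
def cloud(s,mask):
    r,c=np.nonzero(mask&(s["range_z"]>0)); o,d=rays(s,np.c_[c,r]); return o+d*s["range_z"][r,c][:,None]
def proj(s,P):
    K,D,R,t=cam(s);return cv2.projectPoints(np.array(P,float).reshape(-1,1,3),R,t,K,D)[0].reshape(-1,2)
def tri(s1,p1,s2,p2):
    A=np.zeros((3,3));b=np.zeros(3);L=[]
    for s,p in((s1,p1),(s2,p2)):
        o,d=rays(s,[p]);d=d[0]/np.linalg.norm(d);M=np.eye(3)-np.outer(d,d);A+=M;b+=M@o;L.append((o,d))
    X=np.linalg.solve(A,b);return X,[np.linalg.norm(np.cross(X-o,d)) for o,d in L]
E
python3 - <<'E'
from h import *
np.set_printoptions(precision=4,suppress=True)
S={}
for n in("side","top"):
    s=S[n]=imaging.snapshot(n);cv2.imwrite(f"pics/{n}0.png",s["pixels"])
    K,D,R,t=cam(s);print(n,"cam at",-R.T@t,"axis",R[2],K[0,0])
    for q in("photometer","light_path","shutter_grip","rack","cell","cell_beam_point","cell_open_1"):
        print(q,[(np.round(d["position"],1).tolist(),round(d["score"],2)) for d in place_of(n,q)[:4]],[(np.round(d["extent"]).tolist(),round(d["score"],2)) for d in recognise(n,q)[:4]])
print(status.sense(),bot.grip_point_offset)
E
```

```text
side cam at [0.46   0.9335 0.5079] axis [ 0.1003 -0.891  -0.4427] 378.7845700178315
photometer [([242.5, 214.7], 0.85)] [([216.0, 152.0, 278.0, 242.0], 0.66), ([282.0, 224.0, 308.0, 288.0], 0.57)]
light_path [([242.0, 185.4], 0.72), ([292.5, 238.6], 0.68)] [([212.0, 150.0, 277.0, 239.0], 0.84)]
shutter_grip [([258.5, 157.5], 0.55)] [([129.0, 273.0, 184.0, 316.0], 0.7), ([251.0, 150.0, 262.0, 182.0], 0.56)]
rack [([291.6, 256.6], 0.75)] [([280.0, 229.0, 308.0, 288.0], 0.72)]
cell [([328.1, 268.7], 0.74), ([297.4, 272.9], 0.72), ([257.5, 154.7], 0.36)] [([325.0, 246.0, 339.0, 275.0], 0.51)]
cell_beam_point [([331.1, 263.9], 0.77), ([297.7, 268.3], 0.6)] [([328.0, 248.0, 338.0, 276.0], 0.81), ([294.0, 249.0, 300.0, 275.0], 0.57)]
cell_open_1 [([293.9, 237.7], 0.62), ([294.4, 245.9], 0.58)] [([290.0, 220.0, 298.0, 231.0], 0.63)]
top cam at [0.4399 0.093  1.1261] axis [ 0.1079 -0.0137 -0.9941] 363.40542496818455
photometer [([270.3, 193.1], 0.73), ([185.0, 185.0], 0.45)] [([217.0, 172.0, 343.0, 213.0], 0.62)]
light_path [([269.0, 190.4], 0.79), ([182.8, 185.0], 0.37)] [([216.0, 174.0, 337
[... 317 characters left out ...]
am_point [([181.2, 237.9], 0.54), ([192.3, 263.5], 0.5)] [([189.0, 261.0, 197.0, 268.0], 0.61)]
cell_open_1 [([213.7, 238.2], 0.59), ([268.0, 189.0], 0.57), ([224.1, 238.5], 0.52)] []
{'time': 1.5, 'joint_pos': array([-1.3736,  0.4936,  1.3455, -0.    ,  1.3025, -0.0955]), 'joint_velocities': array([ 0.0018, -0.0001, -0.0018,  0.0017,  0.0012,  0.0011]), 'joint_torque': array([  0.0026, -88.2026, -38.4264,  -0.0002,   0.001 ,   0.    ]), 'ee_pos': array([ 0.1804, -0.5984,  0.2071]), 'ee_rot': array([ 0.9893,  0.1459, -0.    ,  0.    ]), 'wrist_force': array([-1.0509, -0.7212, -0.4097]), 'torque': array([ 0.0416, -0.0303, -0.0425]), 'finger_force': 0.0, 'opening': 0.08559700209632724} -0.0187
```

```bash
python3 - <<'E'
import cv2,numpy as np
t=cv2.imread("pics/top0.png");s=cv2.imread("pics/side0.png")
a=cv2.resize(t[130:290,130:360],(800,556),interpolation=cv2.INTER_CUBIC)
b=cv2.resize(s[140:300,190:390],(750,600),interpolation=cv2.INTER_CUBIC)
cv2.imwrite("pics/topc.png",a);cv2.imwrite("pics/sidec.png",b)
E
```

```text
(no output)
```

View pics/topc.png

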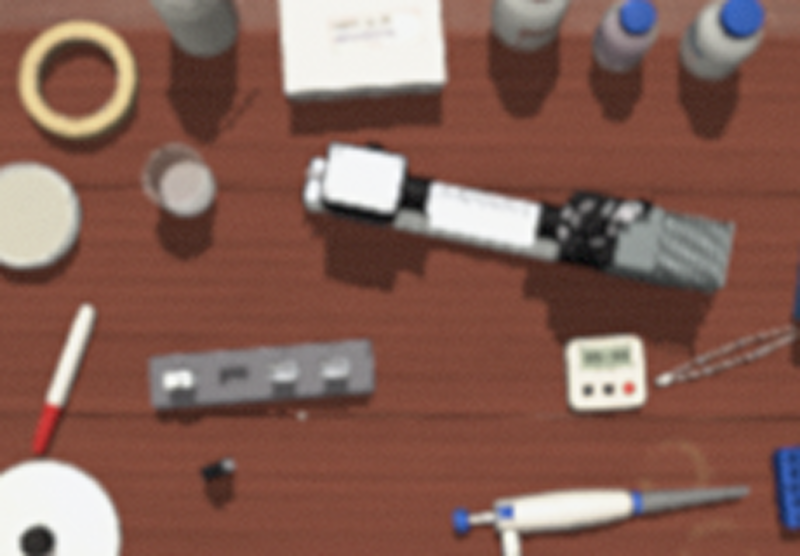

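View pics/sidec.png

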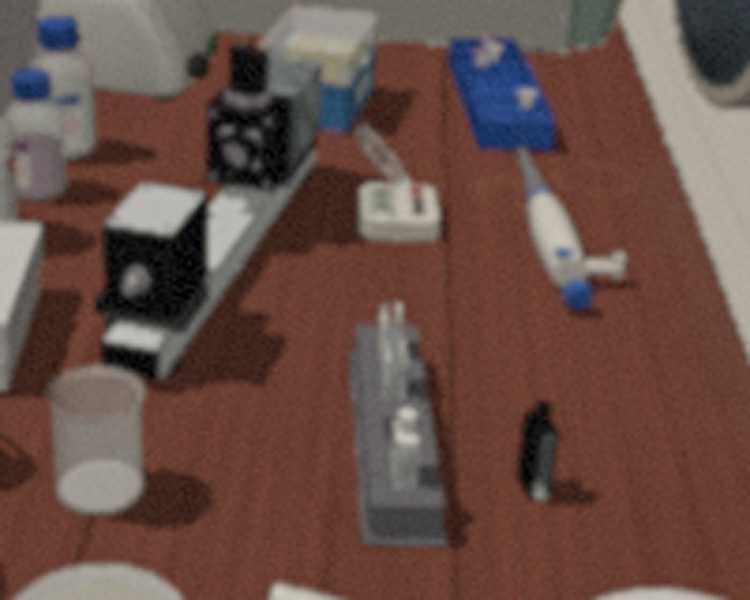

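View pics/top0.png

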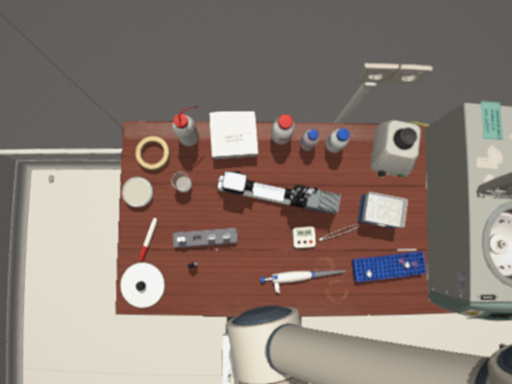

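The top view shows the photometer with the lamp on the right (px ~305,195) and the detector on the left (~235,182). The rack is at (172–236, 229–247), with the stoppered cell in its leftmost slot (~182,239). A black look-alike stands at (192,264). The side view agrees: the white stopper is at ~(298,252).

```bash
cat > loc.py <<'E'
from h import *
np.set_printoptions(precision=4,suppress=True)
S={n:imaging.snapshot(n) for n in("side","top")}
P={n:cloud(S[n],np.ones((384,512),bool)) for n in S}
def sel(n,x,y,z): p=P[n];return p[(p[:,0]>x[0])&(p[:,0]<x[1])&(p[:,1]>y[0])&(p[:,1]<y[1])&(p[:,2]>z[0])&(p[:,2]<z[1])]
def rect(p):
    c,(w,h),a=cv2.minAreaRect((p[:,:2]*1000).astype(np.float32));
    if w<h:w,h,a=h,w,a-90
    return np.round(c,1),round(w,1),round(h,1),round((a+90)%180-90,1)
E
python3 - <<'E'
from loc import *
rk=at_z(S["top"],[[172,238],[236,238],[204,238],[182,239]],0.026);print(rk)
ph=at_z(S["top"],[[217,182],[340,200],[300.6,193.7],[269,190.4]],0.1);print(ph)
cx,cy=rk[2,:2]
for n in S:
    tab=sel(n,(cx-.15,cx-.03),(cy-.1,cy+.1),(-.02,.015));print(n,"table z",np.median(tab[:,2]),len(tab))
    r=sel(n,(cx-.06,cx+.06),(cy-.13,cy+.13),(.018,.034));print("rack",len(r),rect(r),np.median(r[:,2]))
    r=sel(n,(cx-.06,cx+.06),(cy-.13,cy+.13),(.038,.08));print("cells");
    if n in S: 
        lab=r[np.argsort(r[:,1])];print(lab[::max(1,len(lab)//30)])
    px,py=ph[3,:2]
    for lo,hi,nm in((.09,.118,"housetops"),(.125,.165,"knob"),(.02,.04,"rail")):
        r=sel(n,(px-.1,px+.1),(py-.25,py+.25),(lo,hi))
        print(nm,len(r), rect(r) if len(r)>3 else r, np.median(r[:,2]) if len(r) else"")
        if nm=="knob":print(r)
        if nm=="housetops":
            for a in(1,-1):
                q=r[(r[:,1]-py)*a>0.03]; print("  ",a,len(q),rect(q) if len(q)>3 else"",np.median(q[:,2]) if len(q) else"")
E
```

```text
[[0.4449 0.312  0.026 ]
 [0.4463 0.1187 0.026 ]
 [0.4457 0.2152 0.026 ]
 [0.4421 0.2816 0.026 ]]
[[ 0.6047  0.1727  0.1   ]
 [ 0.5554 -0.18    0.1   ]
 [ 0.5727 -0.0663  0.1   ]
 [ 0.5816  0.0241  0.1   ]]
side table z -0.0008496263180194363 2650
rack 730 (array([447.4, 216.9]), 190.2, 40.6, -85.0) 0.025647521756854086
cells
[[0.4526 0.1358 0.0415]
 [0.4531 0.1394 0.052 ]
 [0.4597 0.1423 0.042 ]
 [0.4576 0.1507 0.0526]
 [0.4475 0.159  0.0446]
 [0.455  0.1603 0.053 ]
 [0.4544 0.161  0.0425]
 [0.4568 0.1646 0.0445]
 [0.4499 0.1819 0.0528]
 [0.4564 0.1846 0.0485]
 [0.4561 0.1866 0.0444]
 [0.4557 0.1932 0.0404]
 [0.4463 0.2024 0.039 ]
 [0.4516 0.2035 0.0526]
 [0.4513 0.2046 0.048 ]
 [0.4509 0.2058 0.0408]
 [0.4463 0.2066 0.0391]
 [0.4403 0.2776 0.0659]
 [0.4423 0.2822 0.0664]
 [0.4442 0.2837 0.0648]
 [0.446  0.2843 0.0601]
 [0.4419 0.2852 0.0611]
 [0.4396 0.2862 0.0571]
 [0.4375 0.2877 0.0558]
 [0.4352 0.2904 0.053 ]
 [0.4395 0.2912 0.0556]
 [0.4426 0.2916 0.0406]
 [0.4456 0.2919 0.0556]
 [0.4369 0.2922 0.0466]
 [0.4404 0.2925 0.039 ]
 [0.4411 0.2934 0.0496]]
housetops 752 (array([579.6,
[... 5519 characters left out ...]
1522]
 [ 0.5655 -0.0597  0.1495]
 [ 0.5657 -0.0626  0.1486]
 [ 0.5659 -0.0656  0.1469]
 [ 0.5629 -0.049   0.148 ]
 [ 0.5627 -0.0514  0.1499]
 [ 0.5628 -0.0542  0.1494]
 [ 0.5627 -0.0569  0.15  ]
 [ 0.5625 -0.0594  0.1517]
 [ 0.5627 -0.0623  0.1506]
 [ 0.5614 -0.0477  0.1375]
 [ 0.5601 -0.0489  0.1484]
 [ 0.5604 -0.0519  0.1464]
 [ 0.5598 -0.0539  0.1514]
 [ 0.5599 -0.0568  0.1506]
 [ 0.5603 -0.06    0.1473]
 [ 0.5598 -0.0491  0.1276]
 [ 0.5586 -0.0504  0.138 ]
 [ 0.5572 -0.0514  0.15  ]
 [ 0.557  -0.0538  0.1518]
 [ 0.5571 -0.0567  0.1511]
 [ 0.5573 -0.0521  0.1257]
 [ 0.556  -0.0533  0.1367]
 [ 0.5551 -0.0549  0.1442]]
rail 489 (array([596.4,  36. ]), 467.1, 81.0, 80.6) 0.031769010283979826
```

```bash
cat >> h.py <<'E'
from scipy.spatial.transform import Rotation as Rn
BEAM=78.6; u=np.array([np.cos(np.radians(BEAM)),np.sin(np.radians(BEAM))])
ORG=np.array([.5872,.0247]); KNOB=np.array([.5702,-.0618]); CELL=np.array([.4422,.2813]); RACK=95.
def quat(close_deg):  # tool down, fingers closing along this heading
    y=np.r_[np.cos(np.radians(close_deg)),np.sin(np.radians(close_deg)),0];z=np.array([0,0,-1.])
    return Rn.from_matrix(np.c_[np.cross(y,z),y,z]).as_quat()
E
python3 - <<'E'
from loc import *
p=P["top"];m=p[(p[:,1]<-.3)&(p[:,2]>.05)&(p[:,0]>-.2)]
for lo,hi in((.05,.12),(.12,.25),(.25,.6)):
    q=m[(m[:,2]>lo)&(m[:,2]<hi)]; print(lo,len(q),np.percentile(q,[1,50,99],axis=0) if len(q) else"")
q=sel("top",(.33,.41),(.2,.3),(.02,.1));print("lookalike",q.min(0),q.max(0))
bar=BEAM+60
for nm,pos,yaw in(("retract",[.112,-.372,.30],None),("mid",[.38,-.04,.30],bar+90),("knobhi",[*KNOB,.22],bar+90),("knob",[*KNOB,.1233],bar+90),("knobend",[*KNOB,.1233],BEAM+90),("cell",[*CELL,.029],RACK+90),("hold",[*ORG,.081],BEAM+90)):
    for h in(0,180):
        o=quat(yaw+h) if yaw is not None else status.sense()["ee_rot"]
        print(nm,h,planner.solve_ik(pos,o))
E
```

```text
0.05 5404 [[ 0.2525 -0.516   0.051 ]
 [ 0.6629 -0.4134  0.0823]
 [ 0.8329 -0.3041  0.1185]]
0.12 15706 [[ 0.2356 -0.6624  0.1232]
 [ 0.5489 -0.502   0.2286]
 [ 0.8329 -0.3242  0.2458]]
0.25 6864 [[ 0.5533 -0.5871  0.2522]
 [ 0.8315 -0.3943  0.4003]
 [ 0.8337 -0.3019  0.595 ]]
lookalike [0.3575 0.2369 0.0276] [0.375  0.2604 0.0614]
retract 0 [-1.4324  0.0523  1.7218 -0.      1.3675 -0.1544]
retract 180 [-1.4324  0.0523  1.7218 -0.      1.3675 -0.1544]
mid 0 [-0.2615  0.0417  1.7332 -0.      1.3667  2.0319]
mid 180 [-0.2615  0.0417  1.7332 -0.      1.3667 -1.1097]
knobhi 0 [-0.2121  0.4085  1.458  -0.      1.2751  2.0813]
knobhi 180 [-0.2121  0.4085  1.458  -0.      1.2751 -1.0603]
knob 0 [-0.2121  0.5166  1.572  -0.      1.053   2.0813]
knob 180 [-0.2121  0.5166  1.572  -0.      1.053  -1.0603]
knobend 0 None
knobend 180 [-0.2121  0.5166  1.572  -0.      1.053  -0.0131]
cell 0 [ 0.4526  0.6051  1.7714 -0.      0.7651 -2.7763]
cell 180 [ 0.4526  0.6051  1.7714 -0.      0.7651  0.3653]
hold 0 [-0.0595  0.5889  1.5739 -0.      0.9787 -3.0022]
hold 180 [-0.0595  0.5889  1.5739 -0.      0.9787  0.1394]
```

```bash
python3 - <<'E'
from h import *
np.set_printoptions(precision=3,suppress=True)
def st(m): s=status.sense();print(m,round(s["time"],2),s["ee_pos"],s["wrist_force"],"tz",s["torque"][2],"open",s["opening"],s["finger_force"])
q=quat(BEAM+60+270)
bot.movep([.112,-.372,.30],status.sense()["ee_rot"]);st("retract")
bot.movep([.38,-.04,.30],q)
bot.movep([*KNOB,.19],q);st("above")
bot.move_l([*KNOB,.1233]);st("down")
eoat.gripper_close(60);st("grip")
j0=np.array(status.sense()["joint_pos"])
for a in np.linspace(.15,1.07,7):
    j=j0.copy();j[5]+=a;bot.goto_joints(j);st(f"{a:.2f}")
E
```

```text
retract 2.7 [ 0.112 -0.373  0.3  ] [-0.017 -0.139  0.203] tz -0.0909931723806987 open 0.08545240791055682 0.0
above 5.28 [ 0.569 -0.062  0.191] [-0.486  0.133  0.703] tz -0.006239429330238411 open 0.08541146389198179 0.0
down 5.88 [ 0.57  -0.062  0.125] [-0.265  0.527  1.067] tz -0.026567343107873405 open 0.08562690825313954 0.0
grip 6.61 [ 0.569 -0.063  0.124] [-7.735 -8.696  9.43 ] tz -0.01086332460864682 open 0.007436924991431583 58.89635754749179
0.15 6.88 [ 0.569 -0.063  0.124] [-4.4   -4.661  7.346] tz 0.10546375803967828 open 0.007197957882054397 60.31721076462418
0.30 7.16 [ 0.569 -0.063  0.124] [-5.45  -3.622  6.687] tz 0.05053697622608339 open 0.007666779260353502 60.380018558353186
0.46 7.43 [ 0.569 -0.063  0.124] [-5.07  -5.856  6.351] tz 0.008577646758795021 open 0.007672323223385254 60.227289497852325
0.61 7.71 [ 0.569 -0.063  0.124] [-5.555 -6.388  5.094] tz -0.03481942335351843 open 0.007269495386056863 60.19095104187727
0.76 7.98 [ 0.569 -0.063  0.124] [-7.023 -4.981 10.209] tz -0.0656443301275482 open 0.007038103291374709 61.17819738748949
0.92 8.26 [ 0.569 -0.063  0.124] [-8.038 -6.17   9.171] tz -0.06254798819791486 open 0.006935140508894446 61.681814363691956
1.07 8.53 [ 0.569 -0.063  0.124] [-7.233 -6.634  6.514] tz 0.04369370379836361 open 0.007714761809941879 60.42460720986128
```

```bash
python3 - <<'E'
from h import *
eoat.gripper_open(); p=status.sense()["ee_pos"]
bot.move_l([p[0],p[1],.20]); 
bot.movep([*(CELL),.14],quat(RACK+270))
import loc
from loc import *
for n in S:
    r=sel(n,(.53,.61),(-.11,-.02),(.141,.16));print(n,len(r),rect(r))
    q=sel(n,(.40,.475),(.25,.31),(.057,.072));print("stopper",len(q),q.min(0),q.max(0),q.mean(0))
    r=sel(n,(.38,.5),(.1,.34),(.018,.034));print("rack",len(r),rect(r))
print(status.sense()["time"],status.sense()["ee_pos"])
a=cv2.resize(S["top"]["pixels"][165:260,160:320],(800,475),interpolation=cv2.INTER_CUBIC);cv2.imwrite("pics/t2.png",a)
E
```

```text
side 31 (array([568.4, -58.3]), 32.7, 9.6, 77.9)
stopper 28 [0.4378 0.2774 0.0588] [0.4463 0.2874 0.0679] [0.4419 0.2841 0.0641]
rack 732 (array([447.2, 217.6]), 191.2, 40.6, -85.0)
top 57 (array([570.1, -62.1]), 34.0, 11.6, 78.1)Traceback (most recent call last):
  File "<stdin>", line 9, in <module>
    return umr_minimum(a, axis, None, out, keepdims, initial, where)
ValueError: zero-size array to reduction operation minimum which has no identity
```

Both cameras show the knob bar at 78°, in line with the beam, so the shutter is open. Next I'll grip the cell.

```bash
python3 - <<'E'
from h import *
np.set_printoptions(precision=4,suppress=True)
def st(m): s=status.sense();print(m,round(s["time"],2),s["ee_pos"],s["wrist_force"],s["torque"],"open",s["opening"],s["finger_force"])
st("above")
bot.move_l([*CELL,.029],velocity=.1);st("down")
eoat.gripper_close(30);st("grip")
p=status.sense()["ee_pos"]
bot.move_l([*CELL,.05],velocity=.05);st("lift")
bot.move_l([*CELL,.17]);st("high")
from loc import *
for n in S:
    q=sel(n,(.40,.48),(.25,.31),(.12,.28));print(n,len(q))
a=cv2.resize(S["side"]["pixels"][170:290,230:390],(800,600),interpolation=cv2.INTER_CUBIC);cv2.imwrite("pics/s3.png",a)
E
```

```text
above 11.42 [0.443  0.2806 0.1401] [-0.4622 -0.3601 -0.2172] [0.0617 0.0309 0.0059] open 0.08556479748682486 0.0
down 12.68 [0.4425 0.2814 0.0295] [-0.0949  0.1288  0.6929] [ 0.0231 -0.0174  0.0598] open 0.08544538997959404 0.0
grip 13.35 [0.4422 0.2813 0.0291] [-1.0625 -0.5758  4.73  ] [-0.0205  0.2372 -0.0045] open 0.009948896532483629 35.79325292981366
lift 13.92 [0.4423 0.2813 0.0502] [ 0.0564  0.1241 -0.5642] [ 0.0009 -0.0078 -0.0052] open 0.009984902819367175 34.84786686482266
high 14.87 [0.4417 0.281  0.1692] [-0.3515  0.2077 -0.1095] [-0.0047  0.0278  0.0409] open 0.009654338634720353 34.83350996847207
side 1239
top 0
```

View pics/s3.png

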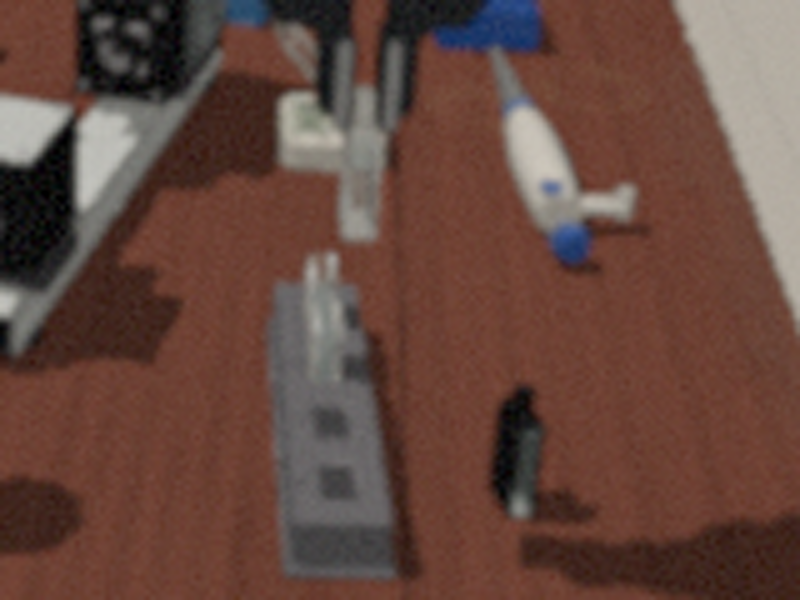

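The cell is held upright, with its bottom at about px (302,218). The rack slot is empty, and the open cells and the look-alike haven't moved. Next I'll move it to the gap and check it there.

```bash
python3 - <<'E'
from h import *
np.set_printoptions(precision=4,suppress=True)
def st(m): s=status.sense();print(m,round(s["time"],2),s["ee_pos"],s["wrist_force"],"open",s["opening"],s["finger_force"])
B=78.5;H=np.array([.5868,.0241])
bot.movep([*H,.19],quat(B+270));st("above")
bot.move_l([*H,.081],velocity=.08);bot.sleep(.3);st("hold")
from loc import *
s=S["side"];t=S["top"]
im=s["pixels"].copy();K=4
x0,y0,w,h=195,135,120,100
a=cv2.resize(im[y0:y0+h,x0:x0+w],(w*6,h*6),interpolation=cv2.INTER_CUBIC)
uu=np.array([np.cos(np.radians(B)),np.sin(np.radians(B))]);v=np.array([-uu[1],uu[0]])
for z,c in((.060,(0,0,255)),(.105,(0,255,0))):
    pts=[[*(H+i*.01125*uu+j*.00625*v),z] for i,j in((1,1),(1,-1),(-1,-1),(-1,1))]
    p=proj(s,pts);print(z,p);cv2.polylines(a,[((p-[x0,y0]+.5)*6).astype(np.int32)],True,c,1)
cv2.imwrite("pics/s4.png",a)
cv2.imwrite("pics/t4.png",cv2.resize(t["pixels"][165:225,205:355],(800,320),interpolation=cv2.INTER_CUBIC))
for n in S:
  for q in("cell","cell_beam_point","light_path"):
    print(n,q,[(np.round(d["position"],1).tolist(),round(d["score"],2)) for d in place_of(n,q)[:3]])
  print(n,"expected bottom,beam",proj(S[n],[[*H,.06],[*H,.075]]))
  r=sel(n,(.5,.64),(-.25,.2),(.141,.155));print("knob",rect(r) if len(r)>4 else len(r))
E
```

```text
above 16.1 [0.5863 0.0252 0.1898] [ 0.3078  0.7087 -1.0238] open 0.009609522777798103 34.83556341861458
hold 17.92 [0.5869 0.0241 0.0811] [-0.2726 -1.0846 -0.5469] open 0.009746052394503543 34.83556881937602
0.06 [[246.2774 195.8391]
 [241.8681 195.1491]
 [244.6827 191.712 ]
 [249.0194 192.3776]]
0.105 [[246.2972 180.408 ]
 [241.7998 179.7583]
 [244.6712 176.5459]
 [249.0929 177.1723]]
side cell [([246.4, 194.6], 0.63), ([326.3, 269.5], 0.47)]
side cell_beam_point [([332.4, 263.6], 0.57), ([246.2, 187.4], 0.43), ([297.5, 195.1], 0.43)]
side light_path [([240.8, 190.4], 0.58)]
side expected bottom,beam [[245.4712 193.7526]
 [245.4723 188.7198]]
knob (array([593.4, -12.6]), 115.3, 70.6, -86.6)
top cell [([193.5, 265.7], 0.57)]
top cell_beam_point [([191.9, 263.6], 0.43)]
top light_path [([267.0, 189.5], 0.84), ([203.7, 237.7], 0.6)]
top expected bottom,beam [[268.1056 190.4888]
 [268.4365 189.7906]]
knob (array([569.9, -61.6]), 31.5, 10.2, 78.3)
```

View pics/s4.png

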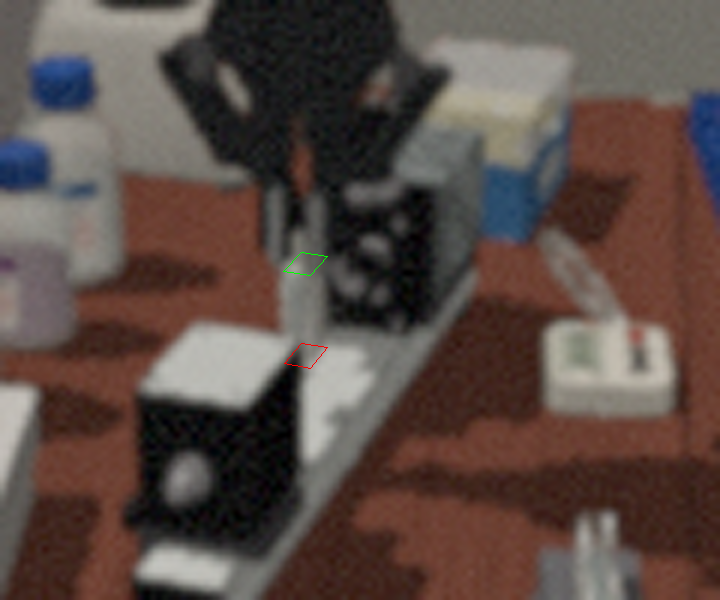

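The cell hangs in the gap at about px (245,188), in line with the prediction, but the white rail label hides its bottom edge. I'll check its height in hand using the earlier picture, taken with the bottom against the red table.

```bash
python3 - <<'E'
from h import *
s=imaging.snapshot("side");c=np.array([.4417,.281]);a=np.radians(95);uu=np.array([np.cos(a),np.sin(a)]);v=np.array([-uu[1],uu[0]])
im=cv2.imread("pics/s3.png")
for z,col in((.148,(0,0,255)),(.193,(0,255,0))):
    p=proj(s,[[*(c+i*.01125*uu+j*.00625*v),z] for i,j in((1,1),(1,-1),(-1,-1),(-1,1))])
    cv2.polylines(im,[((p-[230,170]+.5)*5).astype(np.int32)],True,col,1)
cv2.imwrite("pics/s5.png",cv2.resize(im[40:300,270:450],None,fx=2.2,fy=2.2))
r=s["range_z"][205:225,295:310]
m=np.zeros((384,512),bool);m[190:225,290:312]=1
E
```

```text
(no output)
```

View pics/s5.png

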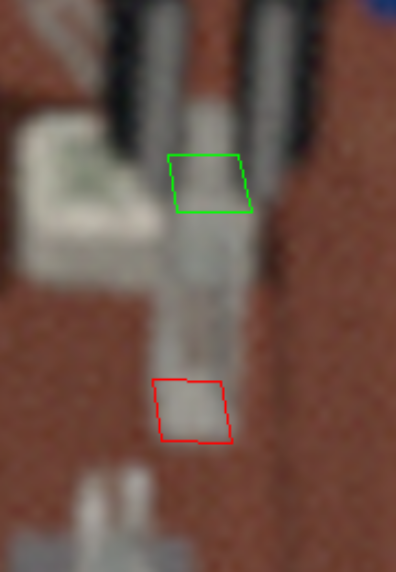

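The predicted outline matches the cell's bottom to well under a pixel, so its height in hand is confirmed. I'll hand the job in.

```bash
python3 -c "
from rig import *
s=status.sense();print(s['time'],s['ee_pos'],s['finger_force']);print(close_job())"
```

```text
18.3667 [0.5867898 0.0240997 0.0809933] 34.836138198910476
the job is handed in; nothing more can be done
None
```

The job was handed in at 18.4 s: the shutter is open, and the stoppered cell is held upright by its frosted faces at my measured gap centre (about 1 mm uncertain), with the beam about 15 mm above its bottom.

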